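# Clear the lemon ends off the prep board

### The arm

A 6-joint arm with a two-finger parallel gripper is mounted at the origin on the work surface. World frame = base frame: x ahead of the robot, y to its left, z up, the work surface at z = 0. Lengths are in m, angles in rad, forces in N, time in s.
With the tool pointing down it reaches from about 0.35 to 0.775 m from the base axis. Payload 7.3 kg.
Tool frame: the origin (TCP) lies on the centre line of the jaws, within the pads' length; the fingertips stand 17 mm ahead of it and the grasp point (between the pads) lies 2 mm behind it (robot.tip_extent is the distance from the TCP to the fingertips, in m); z points along the fingers, y is the line along which they close (so a half turn about z gives the same grasp; the last joint's range is limited). The gripper opens to 92 mm and grips with 3 to 60 N. Pads are 19 mm wide; open, the fingers measure 130 mm over their backs; the gripper's body (75 mm by 190 mm) begins 47 mm behind the grasp point.
Start: joints at [1.107, 0.342, 1.524, -0, 1.275, -0.146], TCP at [0.164, 0.499, 0.244] pointing down, gripper open.
Joint ranges: [-2.53, 2.53], [-0.77, 2.02], [0.04, 2.7], [-1, 4.14], [0.28, 2.66], [-3.11, 3.11]. Speed limits (rad/s): [2.57, 2.57, 3.14, 3.14, 3.14, 3.14].

### API

Orientations are given as [roll, pitch, yaw] about the fixed x, y, z axes, in that order (R = Rz(yaw) Ry(pitch) Rx(roll)).
In Python, from cell import robot gives the robot as it stands.
- The arm moves only by the tool step_arm, never from a script. Its argument "motion" is a list of rows, each a list of 2 entries, a list of its own where there are three numbers: the shift along the tool's x, y, z in units of 60 mm (1.0 is 60 mm), then the turn about the tool's z in rad. In form: [[[x, y, z], spin], ...]. A call has 1 to 10 rows; each row is the pose to reach, as a shift and turn from the pose commanded when the call began, along the tool's axes at that moment; what a row does not reach only later rows make up. A row lasts 1/8 s, in which the tool goes at most 62.5 mm and 10.7 degrees, less where a joint would pass 70% of its speed; a pose out of reach is approached as far as the arm can. A call with a gripper value outside its range is refused whole. "hand" is the closure in counts, from 0 (fully open) to 255 (shut), set as the call begins (left out, the last holds). The fingers move at their own pace and stop on an object; "squeeze" is the grip in N (left out, the last holds). Time passes only in rows, so rows that repeat a pose let the fingers close. It gives the time, the measured TCP pose, the force, the opening and the grip force at its end, in the units of the state.
- robot.observe(): the state, without advancing time (a new reading comes with each control period).
- robot.read_camera(name): name is "scene" or "top" or "wrist"; returns a dict with "pixels" (420x560x3 uint8, red, green, blue), "intrinsics" (3x3 intrinsics, pixels), "xyz" and "rotation" of the camera in the world; the wrist camera has in their place "T_tool_cam" (4x4, takes a point from camera to tool coordinates, whose origin is the TCP and whose axes are the flange's). Camera axes: x right, y up, looking along -z (the intrinsics and any distortion apply to the point x, -y, -z); pixel columns grow to the right and rows downward; lengths in m; the calibration is good to about 2 mm. A picture is of the moment at which its call begins: read the wrist's pose just before it. There is no depth.
- robot.hand_in(): hands the job in; it is judged then, once.
The state is a dict: "time": time; "qpos": joint angles; "qvel": joint speeds; "joint_efforts": joint torques, N m; "tool_pos": TCP position; "tool_rot": TCP orientation; "contact_force": force on the tool from outside, world axes, zero at the start; "torque": the same for the moment, N m; "opening": finger opening in m; "grip_force": force on a finger pad.
Only numpy, scipy, OpenCV 4.12 (cv2) and the standard library are available. Lean on these libraries where they do the work, as an engineer would, in place of code of your own. Each camera call takes 0.05 s, during which the arm holds its last target. There are 200 camera calls.

### The job

Clear the scrap off the garnish board: sweep the three small lemon ends across the board with the side of the fingers and through the waste opening, so that all three drop into the steel pan beneath. Only sweep them, do not pinch or pick them up, and leave the lemon halves, the ramekin and everything on the counter where they stand.

Things in the scene. Friction and masses are not known exactly. Their poses are not given: they have to be found in the camera images.
- station: prep station, fixed: dark wooden board, 320 (x) by 520 (y) mm, 24 thick, on a steel frame; flat top 100 mm above the origin, no raised edge. Origin: on the counter under the board's centre; x across, y along it, z up; turned up to 0.25 rad. A waste opening goes through the board near its -y end: x -105 to 105, y -211 to -99 mm, over an open steel pan
- opening (a point): centre of the waste opening, level with the board's top; axes as the station's
- pan_floor (a point): centre of the inner floor of the steel pan fixed under the opening, 90 mm below the board's top; axes as the station's. Inside 257 mm (x) by 154 mm (y), walls 61 mm above this point, rim 5 mm under the board
- lemon_end_1: trimmed lemon end (scrap), one of three alike: a low cap of yellow peel lying cut face down on the board among the halves, 40 mm across, 20 mm high with the fruit's nub on top, sides nearly upright for the lowest 10 mm, about 12 g; slides freely. Origin: centre of its cut face (underside), z up
- lemon_end_2: trimmed lemon end (scrap), one of three alike: a low cap of yellow peel lying cut face down on the board among the halves, 40 mm across, 20 mm high with the fruit's nub on top, sides nearly upright for the lowest 10 mm, about 12 g; slides freely. Origin: centre of its cut face (underside), z up
- lemon_end_3: trimmed lemon end (scrap), one of three alike: a low cap of yellow peel lying cut face down on the board among the halves, 40 mm across, 20 mm high with the fruit's nub on top, sides nearly upright for the lowest 10 mm, about 12 g; slides freely. Origin: centre of its cut face (underside), z up
- lemon_half_1: lemon half kept for squeezing: same yellow peel, a tall dome standing cut face down on the board, 57 mm across, 43 mm high, about 55 g. Origin: centre of its cut face (underside). To be left alone
- lemon_half_2: lemon half kept for squeezing: same yellow peel, a tall dome standing cut face down on the board, 57 mm across, 43 mm high, about 55 g. Origin: centre of its cut face (underside). To be left alone
- ramekin: small round white bowl, 64 mm across, 36 mm high, loose on the board's far +y end. Origin: centre of its underside. To be left alone
- shaker: steel cocktail shaker, 88 mm across, 223 mm high, on the counter left of the board. Origin: centre of its underside. To be left alone
- syrup_bottle: amber bottle, 70 mm across, 240 mm high, on the counter left of the board towards the robot. Origin: centre of its underside. To be left alone
- jigger: steel double-cone measure, 42 mm across, 78 mm high, on the counter right of the board. Origin: centre of its underside. To be left alone
- tumbler: drinking glass, 80 mm across, 85 mm high, on the counter left of the board towards the far side. Origin: centre of its underside. To be left alone
- bar_spoon: steel bar spoon lying on the counter right of the board, 260 mm long along its x, 12 mm high. Origin: near its middle, underside. To be left alone

How it is judged:
At the end, for the whole second after the job is handed in: All three lemon ends lie at rest (slower than 0.05 m/s) in the steel pan under the opening, cut-face centre less than 60 mm above the pan's floor and within its walls; the lemon halves, ramekin, shaker, bottle, jigger, tumbler and bar spoon are within 20 mm of where they started (z of each of lemon_end_1, lemon_end_2, lemon_end_3 in the frame of pan_floor below 0.06 m and x of lemon_end_1 in the frame of pan_floor between -0.13 and 0.13 m and y of lemon_end_1 in the frame of pan_floor between -0.079 and 0.079 m and linear speed of each of lemon_end_1, lemon_end_2, lemon_end_3 below 0.05 m/s and x of lemon_end_2 in the frame of pan_floor between -0.13 and 0.13 m and y of lemon_end_2 in the frame of pan_floor between -0.079 and 0.079 m and x of lemon_end_3 in the frame of pan_floor between -0.13 and 0.13 m and y of lemon_end_3 in the frame of pan_floor between -0.079 and 0.079 m and distance of each of lemon_half_1, lemon_half_2, ramekin, shaker, syrup_bottle, jigger, tumbler, bar_spoon from where it was at the start of the episode below 0.02 m); the robot touches nothing.
It fails at once if a lemon end is lifted: its cut face rises more than 25 mm above the board's top (z of any of lemon_end_1, lemon_end_2, lemon_end_3 in the frame of station above 0.125 m).
It fails at once if a lemon end is pinched or squashed: the fingers press on it with more than 25 N (contact force between the fingers and lemon_end_1 above 25 N or contact force between the fingers and lemon_end_2 above 25 N or contact force between the fingers and lemon_end_3 above 25 N).
It fails at once if a lemon half or the ramekin is moved more than 20 mm from its place (distance of any of lemon_half_1, lemon_half_2, ramekin from where it was at the start of the episode above 0.02 m).
It fails at once if the shaker, syrup bottle, jigger, tumbler or bar spoon is moved more than 20 mm (distance of any of shaker, syrup_bottle, jigger, tumbler, bar_spoon from where it was at the start of the episode above 0.02 m).
It also fails if it takes over 54 s, if anything falls off the work surface, if the arm or the gripper's body presses on something with over 40 N, if the wrist force passes 120 N, or if a joint passes its speed limit or range.

## Working session

There is one attempt and no reset: what is moved stays moved. The work goes in short steps, Python scripts to look and compute and a tool call to move; the robot and the scene stay as the last step left them, time stands still between calls to the robot, and variables do not carry over. Pictures are saved under pics/ and viewed, at most 10 in all, crops included, and the job is handed in when it is done.

Besides the shell and the picture viewer there is one more tool, called after "Request:" by a JSON object that holds its "api" and its "payload". step_arm: Moves the arm, as the interface text tells. Its arguments: {"type":"object","properties":{"motion":{"type":"array"},"hand":{"type":"number"},"squeeze":{"type":"number"}},"required":["motion"]}

```bash
mkdir -p pics; python3 - <<'E'
from cell import robot
import cv2
s=robot.observe();print(s)
for n in("top","scene"):
    c=robot.read_camera(n);cv2.imwrite(f"pics/{n}0.png",c["pixels"][:,:,::-1]);print(n,c["intrinsics"],c["xyz"],c["rotation"],[k for k in c])
E
```

```text
{'time': 0.0, 'qpos': array([ 1.10702387e+00,  3.42754228e-01,  1.52502002e+00,  9.76193706e-06,
        1.27538665e+00, -1.45962045e-01]), 'qvel': array([ 0.00139698, -0.00043295,  0.0010546 , -0.00074363, -0.00068123,
        0.00162928]), 'joint_efforts': array([-1.49016258e-03, -4.31244743e+01, -2.44213915e+01,  7.17689632e-02,
        5.60668192e-02, -1.29907166e-04]), 'tool_pos': array([0.16384205, 0.49838108, 0.24302754]), 'tool_rot': array([-3.14004244e+00, -2.37327881e-04,  2.82377920e+00]), 'contact_force': array([ 0.20014572,  0.66228232, -0.43363895]), 'torque': array([-0.02368925, -0.0237798 , -0.00321869]), 'grip_force': 0.0, 'opening': 0.09182788579159361}
top [[478.66161905   0.         274.65235173]
 [  0.         478.66161905 203.99506366]
 [  0.           0.           1.        ]] [ 0.2693788  -0.01981539  1.50125966] [ 0.18651851  0.01672958 -1.59720106] ['pixels', 'intrinsics', 'xyz', 'rotation']
scene [[509.13227123   0.         278.51180911]
 [  0.         509.13227123 208.00416523]
 [  0.           0.           1.        ]] [ 1.31728216 -0.40752655  1.20860916] [0.67042495 0.01504945 1.09944436] ['pixels', 'intrinsics', 'xyz', 'rotation']
```

View pics/top0.png

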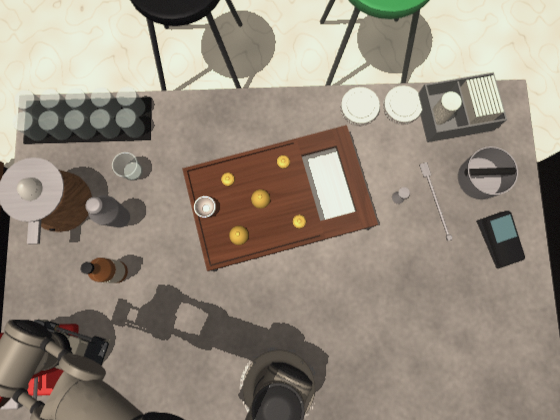

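View pics/scene0.png

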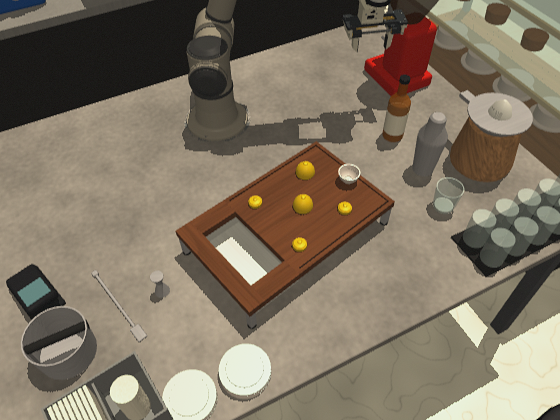

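Top view: ends at about (228,180), (283,161) and (299,221), halves at (260,198) and (238,235), ramekin at (205,207), opening around (330,185). I'll compute positions from these.

```bash
cat > h.py <<'E'
import numpy as np,cv2
from scipy.spatial.transform import Rotation as R
def ray(c,uv,z):
    K=c["intrinsics"];d=np.linalg.inv(K)@[uv[0],uv[1],1];d=R.from_euler('xyz',c["rotation"]).as_matrix()@(d*[1,-1,-1])
    o=np.array(c["xyz"]);return (o+d*(z-o[2])/d[2])[:2]
def yellow(c):
    h=cv2.cvtColor(c["pixels"],cv2.COLOR_RGB2HSV);m=cv2.inRange(h,(18,140,90),(35,255,255))
    n,l,st,ce=cv2.connectedComponentsWithStats(m)
    return [(st[i,4],st[i,2:4],ce[i]) for i in range(1,n) if st[i,4]>40]
def frame(c):
    h=cv2.cvtColor(c["pixels"],cv2.COLOR_RGB2HSV);m=cv2.inRange(h,(0,90,20),(16,255,200))
    m=cv2.morphologyEx(m,cv2.MORPH_OPEN,np.ones((3,3)))
    cs,_=cv2.findContours(m,cv2.RETR_EXTERNAL,cv2.CHAIN_APPROX_NONE)
    k=max((k for k in cs if 180<k[:,0,0].mean()<380),key=cv2.contourArea)
    P=np.array([ray(c,p[0],.1) for p in cv2.convexHull(k)],np.float32)
    return cv2.minAreaRect(P)
def T(st,p): # world->station
    x,y,a=st;d=np.array(p)-[x,y];return np.array([np.cos(a)*d[0]+np.sin(a)*d[1],-np.sin(a)*d[0]+np.cos(a)*d[1]])
E
python3 - <<'E'
from h import *
from cell import robot
c=robot.read_camera("top");s=robot.read_camera("scene")
r=frame(c);print(r)
(x,y),(w,h),a=r;a=np.radians(a);a=(a+np.pi/4)%(np.pi/2)-np.pi/4;st=(x,y,a);print(st)
for cc,nm in((c,"top"),(s,"scene")):
  for A,b,e in yellow(cc): 
    p=ray(cc,e,.1+(.018 if A>220 else .009));print(nm,A,b,e.round(1),p.round(4),T(st,p).round(4))
p=ray(c,(205,207),.13);print("ram",p,T(st,p))
for q in((303,155),(336,148),(355,213),(325,219)):print(T(st,ray(c,q,.1)))
E
```

```text
((0.5588818788528442, -0.015150904655456543), (0.32095468044281006, 0.5197378396987915), 13.57834243774414)
(0.5588818788528442, -0.015150904655456543, np.float64(0.23698678250190852))
top 130 [13 14] [283.  161.2] [ 0.663  -0.0321] [ 0.0972 -0.0409]
top 131 [14 13] [227.6 178.7] [0.614  0.1355] [0.0889 0.1335]
top 273 [19 18] [260.  198.4] [0.5489 0.0391] [0.003  0.0551]
top 135 [13 14] [299.  220.9] [ 0.4799 -0.0736] [-0.0905 -0.0383]
top 283 [19 19] [238.2 234.9] [0.4426 0.1049] [-0.0848  0.1439]
scene 291 [19 19] [304.9 170.2] [0.4499 0.102 ] [-0.0784  0.1395]
scene 153 [14 14] [254.8 201.5] [ 0.4816 -0.0742] [-0.089  -0.0392]
scene 322 [20 20] [302.6 203.7] [0.5565 0.0361] [0.0097 0.0504]
scene 158 [14 14] [344.3 207.8] [0.6163 0.1344] [0.0909 0.1319]
scene 177 [15 15] [299.2 244.1] [ 0.6649 -0.0331] [ 0.0988 -0.0423]
ram [0.52579034 0.19981451] [0.01830182 0.21672615]
[ 0.10239298 -0.10519848]
[ 0.09707299 -0.20782666]
[-0.10991272 -0.20523101]
[-0.1038613  -0.11466144]
```

```bash
cat >> h.py <<'E'
ST=(0.5589,-0.01515,0.2370)
def go(x,y,ztip,th,s):  # station target, th=clockwise spin from base yaw; gives tool-frame shift
    a=ST[2];w=np.array([ST[0]+np.cos(a)*x-np.sin(a)*y,ST[1]+np.sin(a)*x+np.cos(a)*y,ztip+.017])
    yaw=s["tool_rot"][2];M=R.from_euler('xyz',[np.pi,0,yaw])
    d=M.inv().apply(w-s["tool_pos"])/.06
    sp=-((a+np.pi/2-th)-yaw);sp=(sp+np.pi)%(2*np.pi)-np.pi
    print("world",w.round(3),"shift",d.round(2),"spin",round(sp,3))
E
python3 - <<'E'
from h import *
from cell import robot
c=robot.read_camera("top");s=robot.observe()
print("bottle",ray(c,(93,268),.24),"shaker",ray(c,(95,205),.22))
go(.1155,.0005,.25,.398,s)
E
```

```text
bottle [0.35063398 0.47757046] shaker [0.52343733 0.48755278]
world [0.671 0.012 0.267] shift [-10.56  -5.06  -0.39] spin 1.414
```

Request:
{"api": "step_arm", "payload": {"motion": [[[0,0,-1],0],[[0,0,-2],0],[[-1,-0.5,-2],0.15],[[-2,-1,-2],0.3],[[-3,-1.5,-2],0.45],[[-4,-2,-2],0.6],[[-5,-2.5,-2],0.75],[[-6,-3,-2],0.9],[[-7,-3.5,-2],1.05],[[-8,-4,-2],1.2]], "hand": 193}}

```text
time: 1.5
tool_pos: [0.5201, 0.1449, 0.3638]
tool_rot: [3.141, -0.0, 1.619]
contact_force: [0.5, 0.7, 0.0]
opening: 0.0225
grip_force: 0.0
```

```bash
python3 - <<'E'
from h import *
from cell import robot
s=robot.observe();print(s["time"],s["tool_pos"],s["tool_rot"],s["opening"])
go(.1155,.0005,.18,.398,s)
E
```

```text
1.5 [0.52014319 0.14487557 0.36375388] [ 3.14139913e+00 -3.35013676e-04  1.61865917e+00] 0.022456334260189795
world [0.671 0.012 0.197] shift [-2.32  2.41  2.78] spin 0.209
```

Request:
{"api": "step_arm", "payload": {"motion": [[[-0.6,0.6,0],0.1],[[-1.2,1.2,0],0.2],[[-1.8,1.8,0.5],0.2],[[-2.3,2.4,1.2],0.2],[[-2.3,2.4,2],0.2],[[-2.3,2.4,2.7],0.2],[[-2.3,2.4,2.7],0.2],[[-2.3,2.4,2.7],0.2]]}}

```text
time: 2.5
tool_pos: [0.671, 0.0164, 0.2038]
tool_rot: [3.139, -0.0, 1.424]
contact_force: [0.1, -0.2, 0.8]
opening: 0.0225
grip_force: 0.0
```

```bash
python3 - <<'E'
from h import *
from cell import robot
s=robot.observe();print(s["time"],s["tool_pos"],s["tool_rot"],s["opening"])
go(.1155,.0005,.104,.398,s)
cv2.imwrite("pics/t1.png",cv2.resize(robot.read_camera("scene")["pixels"][100:320,150:430,::-1],None,fx=2,fy=2))
E
```

```text
2.5 [0.6709535  0.01644544 0.20381269] [ 3.13874448e+00 -2.71757139e-04  1.42396052e+00] 0.022523236593613206
world [0.671 0.012 0.121] shift [-0.07  0.01  1.38] spin 0.014
```

View pics/t1.png

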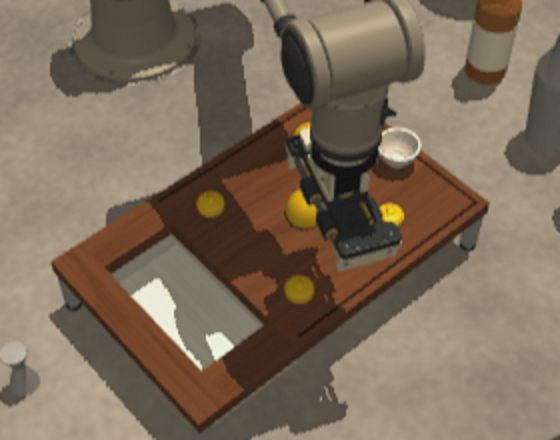

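The gripper (365,245) stands behind the end at (299,290), clear of the halves. Next I lower it and check the height.

Request:
{"api": "step_arm", "payload": {"motion": [[[-0.05,0,0.5],0.01],[[-0.05,0,1.0],0.01],[[-0.05,0,1.25],0.01],[[-0.05,0,1.36],0.01],[[-0.05,0,1.36],0.01]]}}

```text
time: 3.18
tool_pos: [0.6702, 0.0135, 0.121]
tool_rot: [3.14, -0.0, 1.414]
contact_force: [-0.6, -0.1, 0.2]
opening: 0.0223
grip_force: 0.0
```

Request:
{"api": "step_arm", "payload": {"motion": [[[-0.2,0,0],0],[[-0.4,0,0],0],[[-0.65,0,0],0],[[-0.9,0,0],0],[[-1.2,0,0],0],[[-1.5,0,0],0],[[-1.8,0,0],0],[[-2.1,0,0],0],[[-2.4,0,0],0],[[-2.4,0,0],0]]}}

```text
time: 4.42
tool_pos: [0.6469, -0.1304, 0.1201]
tool_rot: [3.142, 0.0, 1.412]
contact_force: [0.3, -0.9, 0.6]
opening: 0.022
grip_force: 0.0
```

Request:
{"api": "step_arm", "payload": {"motion": [[[0,0,-0.6],0],[[0,0,-1.2],0],[[0,0,-1.2],0],[[0,0,-1.2],0]]}}

```text
time: 4.92
tool_pos: [0.6468, -0.1281, 0.1914]
tool_rot: [-3.14, -0.0, 1.414]
contact_force: [-0.7, -0.3, -0.9]
opening: 0.0222
grip_force: 0.0
```

```bash
python3 - <<'E'
from h import *
from cell import robot
s=robot.observe();print(s["time"],s["tool_pos"],s["tool_rot"],s["opening"])
# C: start 45 mm behind, aim (-.045,-.155)
C=np.array([-.090,-.039]);g=np.array([-.045,-.155]);u=(g-C)/np.linalg.norm(g-C);p=C-.045*u;th=-np.arctan2(u[0],-u[1]);print(p,th)
go(*p,.18,th,s)
c=robot.read_camera("scene")
for A,b,e in yellow(c): print(A,b,e.round(1))
cv2.imwrite("pics/t2.png",cv2.resize(c["pixels"][100:320,150:430,::-1],None,fx=2,fy=2))
E
```

```text
4.925 [ 0.64681591 -0.12812571  0.19139659] [-3.14049555e+00 -4.58292704e-04  1.41438413e+00] 0.02216581386152656
[-0.10627517  0.00295377] -0.3700589960377175
world [ 0.455 -0.037  0.197] shift [ 1.   -3.4  -0.09] spin -0.763
292 [19 19] [304.9 170.2]
323 [20 20] [302.6 203.7]
158 [14 14] [344.3 207.8]
142 [14 15] [257.5 273.5]
```

View pics/t2.png

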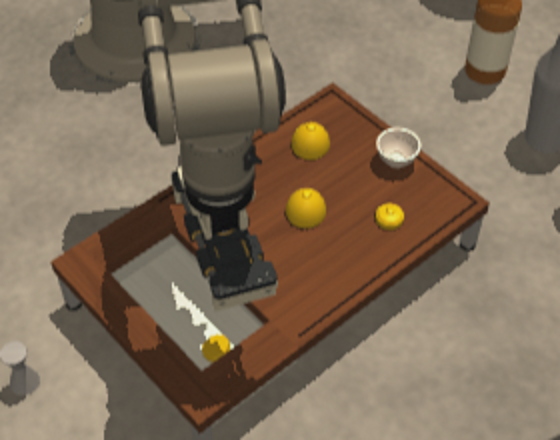

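The first end lies in the pan at (217,347), and the halves haven't moved. Next is the near end.

Request:
{"api": "step_arm", "payload": {"motion": [[[0.2,-0.6,0],-0.15],[[0.4,-1.3,0],-0.3],[[0.6,-2.0,0],-0.45],[[0.8,-2.7,0],-0.6],[[1.0,-3.4,0],-0.76],[[1.0,-3.4,0],-0.76],[[1.0,-3.4,0],-0.76],[[1.0,-3.4,0],-0.76]]}}

```text
time: 5.98
tool_pos: [0.4559, -0.038, 0.1918]
tool_rot: [3.141, 0.0, 2.173]
contact_force: [1.4, 0.4, -0.5]
opening: 0.0227
grip_force: 0.0
```

```bash
python3 - <<'E'
from h import *
from cell import robot
s=robot.observe();print(s["time"],s["tool_pos"],s["tool_rot"],s["opening"])
go(-.1063,.003,.104,-.370,s)
E
```

```text
5.975 [ 0.45592678 -0.03803773  0.19181084] [3.14149603e+00 1.52883705e-05 2.17272246e+00] 0.02267762783911754
world [ 0.455 -0.037  0.121] shift [ 0.02 -0.01  1.18] spin -0.005
```

Request:
{"api": "step_arm", "payload": {"motion": [[[0,0,0.5],0],[[0,0,0.9],0],[[0,0,1.1],0],[[0,0,1.18],0],[[0,0,1.18],0]]}}

```text
time: 6.6
tool_pos: [0.4554, -0.0378, 0.1215]
tool_rot: [3.141, 0.0, 2.174]
contact_force: [-0.4, 0.3, 0.1]
opening: 0.0227
grip_force: 0.0
```

Request:
{"api": "step_arm", "payload": {"motion": [[[-0.2,0,0],0],[[-0.4,0,0],0],[[-0.65,0,0],0],[[-0.9,0,0],0],[[-1.2,0,0],0],[[-1.5,0,0],0],[[-1.8,0,0],0],[[-2.1,0,0],0],[[-2.4,0,0],0],[[-2.4,0,0],0]]}}

```text
time: 7.85
tool_pos: [0.5373, -0.1575, 0.1211]
tool_rot: [3.141, 0.0, 2.173]
contact_force: [-0.5, -0.2, -0.3]
opening: 0.0223
grip_force: 0.0
```

Request:
{"api": "step_arm", "payload": {"motion": [[[0,0,-0.6],0],[[0,0,-1.2],0],[[0,0,-1.8],0],[[0,0,-1.8],0],[[0,0,-1.8],0]]}}

```text
time: 8.48
tool_pos: [0.5361, -0.1557, 0.2286]
tool_rot: [-3.141, -0.001, 2.174]
contact_force: [-0.6, 0.9, -0.6]
opening: 0.0224
grip_force: 0.0
```

```bash
python3 - <<'E'
from h import *
from cell import robot
s=robot.observe();print(s["time"],s["tool_pos"],s["tool_rot"],s["opening"])
C=np.array([.090,.133]);g=np.array([.06,-.155]);u=(g-C)/np.linalg.norm(g-C);p=C-.045*u;th=-np.arctan2(u[0],-u[1]);print(p,th)
go(*p,.215,th,s)
c=robot.read_camera("scene")
for A,b,e in yellow(c): print(A,b,e.round(1))
cv2.imwrite("pics/t3.png",cv2.resize(c["pixels"][100:320,150:430,::-1],None,fx=2,fy=2))
E
```

```text
8.475 [ 0.53608953 -0.15572128  0.2285619 ] [-3.14096807e+00 -1.36113103e-03  2.17405390e+00] 0.022358279202901437
[0.09466227 0.17775783] 0.1037923404570428
world [0.609 0.18  0.232] shift [ 3.91  4.18 -0.06] spin 0.47
292 [19 19] [304.9 170.2]
324 [20 20] [302.6 203.7]
158 [14 14] [344.3 207.8]
154 [14 14] [232.6 249.7]
137 [14 14] [257. 274.]
```

View pics/t3.png

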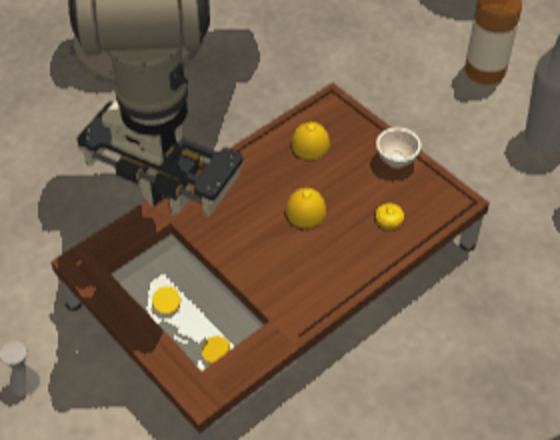

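Two ends are in the pan, at (166,300) and (216,350), and the halves haven't moved. The last end is at (390,216).

Request:
{"api": "step_arm", "payload": {"motion": [[[0.5,0.6,0],0.1],[[1.1,1.2,0],0.2],[[1.7,1.8,0],0.3],[[2.3,2.4,0],0.4],[[2.9,3.1,0],0.47],[[3.5,3.7,0],0.47],[[3.9,4.2,0],0.47],[[3.9,4.2,0],0.47],[[3.9,4.2,0],0.47],[[3.9,4.2,0],0.47]]}}

```text
time: 9.78
tool_pos: [0.6113, 0.1781, 0.229]
tool_rot: [-3.141, 0.0, 1.702]
contact_force: [-0.8, -0.7, 0.3]
opening: 0.0224
grip_force: 0.0
```

```bash
python3 - <<'E'
from h import *
from cell import robot
s=robot.observe();print(s["time"],s["tool_pos"],s["tool_rot"],s["opening"])
go(.0947,.1778,.104,.104,s)
E
```

```text
9.775 [0.61133868 0.17806754 0.22899107] [-3.14069577e+00  2.25949444e-04  1.70227672e+00] 0.022416670461928488
world [0.609 0.18  0.121] shift [ 0.04 -0.03  1.8 ] spin -0.002
```

Request:
{"api": "step_arm", "payload": {"motion": [[[0.04,-0.03,0.6],0],[[0.04,-0.03,1.2],0],[[0.04,-0.03,1.6],0],[[0.04,-0.03,1.79],0],[[0.04,-0.03,1.79],0]]}}

```text
time: 10.4
tool_pos: [0.6094, 0.1808, 0.1217]
tool_rot: [-3.141, -0.0, 1.703]
contact_force: [0.4, 0.2, 0.5]
opening: 0.0221
grip_force: 0.0
```

Request:
{"api": "step_arm", "payload": {"motion": [[[-0.2,0,0],0],[[-0.4,0,0],0],[[-0.65,0,0],0],[[-0.9,0,0],0],[[-1.2,0,0],0],[[-1.5,0,0],0],[[-1.8,0,0],0],[[-2.1,0,0],0],[[-2.4,0,0],0],[[-2.7,0,0],0]]}}

```text
time: 11.65
tool_pos: [0.6311, 0.0198, 0.1219]
tool_rot: [3.142, -0.0, 1.704]
contact_force: [-0.2, 0.0, 0.2]
opening: 0.0223
grip_force: 0.2
```

Request:
{"api": "step_arm", "payload": {"motion": [[[-0.3,0,0],0],[[-0.6,0,0],0],[[-0.9,0,0],0],[[-1.2,0,0],0],[[-1.5,0,0],0],[[-1.8,0,0],0],[[-2.1,0,0],0],[[-2.4,0,0],0],[[-2.4,0,0],0]]}}

```text
time: 12.78
tool_pos: [0.6501, -0.1234, 0.1218]
tool_rot: [3.141, 0.0, 1.702]
contact_force: [0.8, 0.1, -0.5]
opening: 0.0224
grip_force: 0.0
```

Request:
{"api": "step_arm", "payload": {"motion": [[[0,0,-0.6],0],[[0,0,-1.2],0],[[0,0,-1.8],0],[[0.3,0,-2.4],0],[[0.8,0,-2.4],0],[[1.3,0,-2.4],0],[[1.3,0,-2.4],0]]}}

```text
time: 13.65
tool_pos: [0.6394, -0.0418, 0.2663]
tool_rot: [3.141, -0.001, 1.707]
contact_force: [0.8, 0.6, 1.1]
opening: 0.0219
grip_force: 0.0
```

```bash
python3 - <<'E'
from h import *
from cell import robot
s=robot.observe();print(s["time"],s["tool_pos"])
c=robot.read_camera("scene")
for A,b,e in yellow(c): print(A,b,e.round(1))
cv2.imwrite("pics/t4.png",cv2.resize(c["pixels"][100:320,150:430,::-1],None,fx=2,fy=2))
E
```

```text
13.65 [ 0.63936227 -0.04175623  0.26626258]
104 [ 9 16] [310.1 169.5]
151 [14 13] [234.5 249. ]
52 [11  9] [273.9 265.1]
119 [15 12] [259.6 272.1]
```

View pics/t4.png

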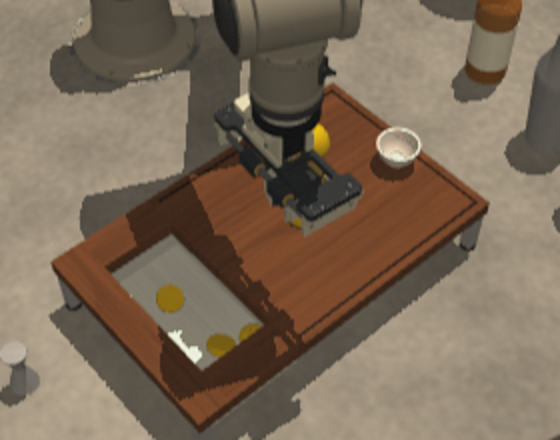

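All three appear to be in the pan, with the third at (249,331) partly hidden by the edge. I'll move the arm aside and check from the top camera.

Request:
{"api": "step_arm", "payload": {"motion": [[[0.5,-0.5,-0.5],0],[[1,-1,-1],0],[[1.5,-1.5,-1.5],0],[[2,-2,-2],0],[[2.5,-2.5,-2],0],[[3,-2.5,-2],0],[[3,-2.5,-2],0],[[3,-2.5,-2],0]]}}

```text
time: 14.7
tool_pos: [0.4675, 0.1132, 0.3857]
tool_rot: [-3.141, 0.001, 1.703]
contact_force: [-0.3, -0.2, -0.4]
opening: 0.0227
grip_force: 0.0
```

```bash
python3 - <<'E'
from h import *
from cell import robot
a=robot.read_camera("top");c=robot.read_camera("scene")
for cc in(a,c):
  for A,b,e in yellow(cc): print(A,b,e.round(1),"floor",T(ST,ray(cc,e,.025)).round(3))
cv2.imwrite("pics/t5.png",np.vstack([cv2.resize(a["pixels"][120:280,170:390,::-1],(412,300)),cv2.resize(c["pixels"][190:320,160:339,::-1],(412,300))]))
E
```

```text
64 [11 11] [316.4 172.9] floor [ 0.055 -0.139]
272 [19 19] [260.1 198.3] floor [0.023 0.054]
97 [11 11] [328.9 203.2] floor [-0.049 -0.15 ]
43 [ 5 16] [245.2 234.6] floor [-0.076  0.128]
291 [19 19] [304.9 170.2] floor [-0.14   0.199]
318 [20 20] [302.6 203.9] floor [-0.044  0.102]
151 [14 13] [234.6 249. ] floor [-0.049 -0.15 ]
50 [11  9] [273.8 265.1] floor [ 0.063 -0.101]
120 [14 12] [259.9 271.9] floor [ 0.055 -0.143]
```

View pics/t5.png

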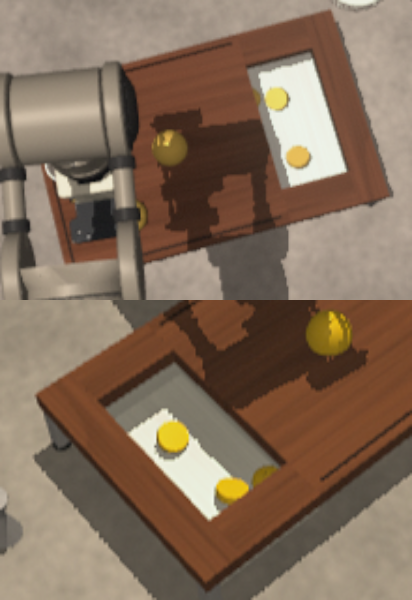

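All three ends are on the pan floor. The third sits just under the board's lip at about station (0.063, -0.10). The halves are in place.

```bash
python3 -c "
from cell import robot
print(robot.hand_in())"
```

```text
the job is handed in; nothing more can be done
None
```

I swept all three lemon ends through the opening into the steel pan and handed the job in at about 15 s; the last camera views show all three in the pan and the halves unmoved, but hand-in gave no verdict.

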